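Start the recorder and hold the telescopic microphone up at its second stop

ROBOT

A 7-joint arm with a two-finger parallel gripper is mounted at the origin on the work surface. World frame = base frame: x ahead of the robot, y to its left, z up, the work surface at z = 0. Lengths are in m, angles in rad, forces in N, time in s.
With the tool pointing down it reaches from about 0.4 to 0.85 m from the base axis. Payload 10.4 kg.
Tool frame: the origin (TCP) lies between the finger pads; the fingertips stand ahead of it and the grasp point (between the pads) lies 5 mm behind it (manip.tip_extent is the z of the fingertips in the tool frame, in m); z points along the fingers, y is the line along which they close (so a half turn about z gives the same grasp; the last joint's range is limited). The gripper opens to 85 mm and grips with 20 to 120 N. Pads are 22 mm wide; open, the fingers measure 114 mm over their backs; the gripper's body (76 mm by 85 mm) begins 54 mm behind the grasp point. The pads swing forward as they close: fully open they stand 13 mm farther back than shut.
Start: joints at [1.178, 0.332, -0.065, 1.46, 0.022, 1.35, -0.088], TCP at [0.226, -0.583, 0.245] pointing down, gripper open.
Joint ranges: [-2.6, 2.6], [-0.5, 2.12], [-1.47, 1.34], [0.16, 2.42], [-1.27, 4.41], [0.06, 2.06], [-2.6, 2.6]. Speed limits (rad/s): [2.22, 2.22, 2.79, 2.79, 3.14, 3.14, 3.14].

INTERFACE

Orientations are given as a unit quaternion [x, y, z, w].
In Python, from workcell import status, viewer, manip gives the robot as it stands.
- The arm moves only by the tool play_rows, never from a script. Its argument "plan" is one flat list of numbers, 7 for each row, row after row: the turn, a rotation vector about the tool's x, y, z in degrees, then the shift along the tool's x, y, z in m, then the opening, from 0 (shut) to 1 (fully open). In form: [ax, ay, az, dx, dy, dz, grip, ax, ay, az, dx, dy, dz, grip, ...]. A call has 1 to 20 rows; each row is the pose to reach, as a shift and turn from the pose commanded when the call began, along the tool's axes at that moment; what a row does not reach only later rows make up. A row lasts 1/8 s, in which the tool goes at most 62.5 mm and 10.7 degrees, less where a joint would pass 70% of its speed; a pose out of reach is approached as far as the arm can. A call with a gripper value outside its range is refused whole. The fingers move at their own pace and stop on an object; "squeeze" is the grip in N (left out, the last holds). Time passes only in rows, so rows that repeat a pose let the fingers close. It gives the time, the measured TCP pose, the force, the opening and the grip force at its end, in the units of the state.
- status.get_obs(): the state, without advancing time (a new reading comes with each control period).
- viewer.camera(name): name is "side" or "top" or "wrist"; returns the picture (420x560x3 uint8, red, green, blue); there is no depth.
- viewer.camera_model(name): a dict with "fx", "fy", "cx", "cy" (pixels), "R" (3x3) and "t" (3): a world point X has camera coordinates R X + t. Camera axes: x right, y down, z forward; pixel columns grow to the right and rows downward; lengths in m; the calibration is good to about 2 mm. A picture is of the moment at which its call begins: read the wrist's pose just before it. camera_model takes no time and is no camera call; for the wrist camera it gives the pose at the moment of the call.
- manip.hand_in(): hands the job in; it is judged then, once.
The state is a dict: "clock": time; "joint_pos": joint angles; "joint_velocities": joint speeds; "tau": joint torques, N m; "position": TCP position; "ee_rot": TCP orientation; "ft_force": force on the tool from outside, world axes, zero at the start; "torque": the same for the moment, N m; "grip_width": opening from 0.0 (shut) to 1.0 (fully open); "grasp_force": force on a finger pad.
Only numpy, scipy, OpenCV 4.12 (cv2) and the standard library are available. Lean on these libraries where they do the work, as an engineer would, in place of code of your own. Each camera call takes 0.05 s, during which the arm holds its last target. There are 200 camera calls.

TASK

Start a drum take: on the recorder press the long bar key all the way down and let it come up, then press the round key all the way down and let it come up (leave the square key between them alone). Then push the release button on the foot of the telescopic microphone stand fully down, and with the gripper pull the microphone straight up past the first stop to the second stop, so that the two thinner tubes are out and the thick third tube stays in. Finish while still holding the microphone there, steady (it sinks back if let go), with the other things on the table left where they stand.

Things in the scene. Friction and masses are not known exactly. Their poses are not given: they have to be found in the camera images.
- recorder: desktop audio recorder, a black box 160 mm deep (own x), 230 mm wide (own y), 40 mm high, fixed to the table; origin at the centre of its underside, z up. Three grey keys stand in a row along its own y, 35 mm from the centre towards its own -x edge: bar key at y = +70 mm, square key at y = 0, round key at y = -70 mm; a display and small dials lie on the other half (up to 48 mm above the table)
- stand: telescopic microphone stand, fixed to the table: a flat grey foot 190 mm long (own x), 90 mm wide, 28 mm high, origin at the centre of its underside, z up. At own x = +50 mm stands the vertical pole: a fixed dark sleeve, 31 mm across, up to 105 mm above the table, out of which three nested tubes slide, the microphone on the thinnest. At own x = -55 mm is the round release button
- key_bar_top (a point): centre of the top face of the bar key (18 x 46 mm, the long side along the recorder's y), 52 mm above the table when up
- key_square_top (a point): centre of the top face of the square key (26 x 26 mm), 52 mm above the table when up; not to be pressed
- key_round_top (a point): centre of the top face of the round key (28 mm across), 52 mm above the table when up
- key_bar (a joint): bar key, pressed depth in m: 0 up, 0.005 fully down; a spring pushes it back up, fully down takes 5 N
- key_square (a joint): square key, pressed depth in m, same spring and travel
- key_round (a joint): round key, pressed depth in m, same spring and travel
- release_top (a point): centre of the top face of the release button (30 mm across, black) on the stand's foot, 42 mm above the table when up
- release (a joint): release button, pressed depth in m: 0 up (telescope locked), 0.008 fully down (telescope free). It moves with about 2.5 N of friction, has no spring and stays down where it is pushed. The lock is quite clear by 0.006
- microphone: slim dark metal microphone, an upright cylinder 22 mm across and 60 mm long, on top of the thinnest tube: the part to grip. Origin on its axis 31 mm above its lower end and 29 mm below its top; 160 mm above the table with the telescope shut. The microphone weighs 60 to 130 g
- inner (a joint): thinnest tube (13 mm across), extension in m, 0 in to 0.06 out. Pulling the microphone draws this tube first, against a return spring and the weight, about 4 N in all; its end, 60 mm up, is the first stop
- middle (a joint): middle tube (19 mm across), extension in m, 0 in to 0.06 out. It follows once the inner tube is out, against about 9 N in all; its end, 120 mm of microphone travel in all, is the second stop
- thick (a joint): thickest moving tube (25 mm across), extension in m, 0 in to 0.06 out. It comes only if the microphone is pulled on beyond the second stop with about 16 N or more; it should stay in
- can: a plain aluminium drinks can, upright, 66 mm across, 115 mm high; loose, not part of the job; origin at the centre of its underside
- shaker: a wooden egg shaker standing up, 44 mm across, 55 mm high; loose, not part of the job; origin at the centre of its underside
- metronome: a wooden cone-shaped metronome, 80 mm across the foot, 110 mm high; loose, not part of the job; origin at the centre of its underside
- mug: a white ceramic mug, 80 mm across, 90 mm high, with a handle on its own +y side; loose, not part of the job; origin at the centre of its underside
- tape: a roll of tape lying flat, 96 mm outside, 76 mm inside, 25 mm high; loose, not part of the job; origin at the centre of its underside
- picks: an open tin for guitar picks, 70 x 90 x 30 mm; loose, not part of the job; origin at the centre of its underside
Things that resemble listed ones, but are neither listed nor needed, are in the scene too. Of the things shaped like the tape, the cardboard one is meant.

How it is judged:
By the outcome, as a careful person would: the job done as asked, in the order asked, and still so for the second after the job is handed in, while the arm keeps its last pose, push and grip.
It also fails if it takes over 64 s, if anything falls off the work surface, if the arm or the gripper's body presses on something with over 40 N, if the wrist force passes 120 N, or if a joint passes its speed limit or range.

## Working session

There is one attempt and no reset: what is moved stays moved. The work goes in short steps, Python scripts to look and compute and a tool call to move; the robot and the scene stay as the last step left them, time stands still between calls to the robot, and variables do not carry over. Pictures are saved under pics/ and viewed, at most 10 in all, crops included, and the job is handed in when it is done.

Besides the shell and the picture viewer there is one more tool, called as name(argument=value, ...), one argument or row to a line, values as JSON. play_rows: Moves the arm, as the interface text tells. Its arguments: {"type":"object","properties":{"plan":{"type":"array","items":{"type":"number"}},"squeeze":{"type":"number"}},"required":["plan"]}

```bash
mkdir -p pics; python3 - <<'E'
from workcell import status, viewer, manip
import cv2
for n in("top","side"):
    im=viewer.camera(n); cv2.imwrite(f"pics/{n}0.png",cv2.resize(im[:,:,::-1],(800,600),interpolation=cv2.INTER_CUBIC)); cv2.imwrite(f"pics/{n}raw.png",im[:,:,::-1])
    m=viewer.camera_model(n); print(n,m)
o=status.get_obs(); print(o, manip.tip_extent)
E
```

```text
top {'fx': 396.0100956295787, 'fy': 396.0100956295787, 'cx': 280.8340022700489, 'cy': 209.73879391456953, 'R': array([[-0.02406916, -0.9996777 ,  0.00807232],
       [-0.99461005,  0.02313098, -0.1010733 ],
       [ 0.100854  , -0.01046156, -0.99484623]]), 't': array([0.01404676, 0.54823811, 1.10341782])}
side {'fx': 437.889379062586, 'fy': 437.889379062586, 'cx': 287.5971624018436, 'cy': 206.69144612326517, 'R': array([[-0.94379163, -0.33026515,  0.01350158],
       [-0.17498692,  0.46456851, -0.86807585],
       [ 0.28042279, -0.82164532, -0.49624795]]), 't': array([0.51387663, 0.19991878, 1.09986725])}
{'clock': 0.1, 'joint_pos': array([ 1.17839201,  0.33280894, -0.06469176,  1.46084246,  0.02159668,
        1.34988523, -0.08850685]), 'joint_velocities': array([ 0.00027319, -0.00234855, -0.00071703, -0.00303267, -0.00034198,
        0.00148742,  0.00079366]), 'tau': array([ 4.87598227e-04, -6.26745701e+01,  4.85276256e-02, -3.92431962e+01,
        1.63458637e-02,  6.87592619e-03, -3.00486829e-05]), 'position': array([ 0.22577963, -0.58246436,  0.24460239]), 'ee_rot': array([ 9.82953728e-01,  1.83852058e-01, -1.41600784e-04, -6.08126940e-04]), 'ft_force': array([0.45607488, 0.02443188, 0.09890048]), 'torque': array([-0.01010237, -0.00634291, -0.02263609]), 'grasp_force': 0.0, 'grip_width': 1.0034347116734021} 0.014
```

View pics/top0.png

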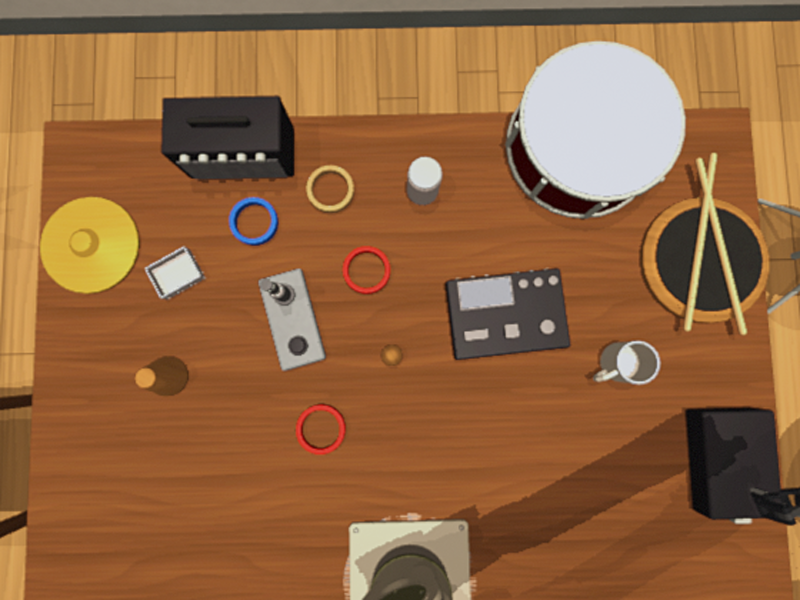

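View pics/side0.png

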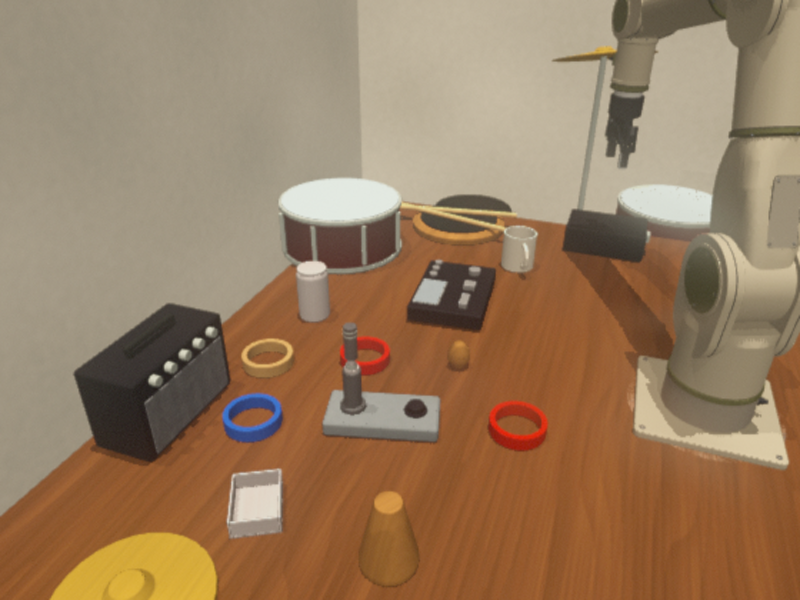

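The top view shows the recorder at (507,313), with its bar key at (476,335), square key at (512,331) and round key at (547,327). On the stand's foot, the release button is at (297,345) and the microphone top at (267,285). Possible confusions:
- The dials at (523–553,282) with the round key.
- The square key at (512,331) with the bar key.
- The microphone's thicker tubes or sleeve at (285,296) with the microphone itself.

By the description, I choose the wide key on the left, the round key on the right, the black disc on the near end of the foot, and the pole top. I'll check these in a crop.

```bash
python3 - <<'E'
import cv2,numpy as np
a=cv2.imread("pics/topraw.png")
c1=a[180:265,305:405]; c2=a[180:265,170:270]
f=lambda c:cv2.resize(c,None,fx=4,fy=4,interpolation=cv2.INTER_CUBIC)
s=cv2.imread("pics/sideraw.png")[215:315,215:315]
cv2.imwrite("pics/crop1.png",np.hstack([f(c2),f(c1)]))
E
```

```text
(no output)
```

View pics/crop1.png

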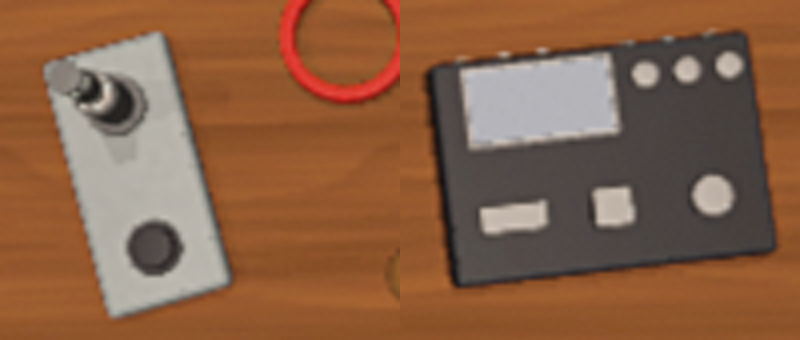

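The crop confirms the choice: bar key at (514,217), square key at (613,207), round key at (713,195), release button at (154,247) and microphone top at about (66,76).

```bash
cat > h.py <<'E'
import numpy as np
from workcell import status, viewer, manip
from scipy.spatial.transform import Rotation as Ro
def ray(m,u,v,z):
    R=np.array(m["R"]);t=np.array(m["t"]);c=-R.T@t
    d=R.T@np.array([(u-m["cx"])/m["fx"],(v-m["cy"])/m["fy"],1]); return c+d*(z-c[2])/d[2]
def proj(m,X):
    p=np.array(m["R"])@X+m["t"]; return m["fx"]*p[0]/p[2]+m["cx"],m["fy"]*p[1]/p[2]+m["cy"]
def tool(X,o=None):
    o=o or status.get_obs(); return Ro.from_quat(o["ee_rot"]).inv().apply(np.array(X)-o["position"])
E
python3 - <<'E'
from h import *
m=viewer.camera_model("top"); s=viewer.camera_model("side")
P={}
for n,u,v,z in [("bar",514+820,217,.052),("sq",613+820,207,.052),("round",713+820,195,.052),("btn",154+680,247,.042),("mic",66+680,76,.189)]:
    P[n]=ray(m,(u-.5*0)/4-(0 if 1 else 0)-.375,v/4+180-.375,z) if 0 else ray(m,u/4-.375,v/4+180-.375,z); print(n,P[n].round(4), "side800:",np.array(proj(s,P[n]))/.7)
print("fit", np.linalg.norm(P["bar"]-P["round"]),np.linalg.norm((P["btn"]-P["mic"])[:2]))
d=P["bar"]-P["round"]; print("rec yaw",np.degrees(np.arctan2(-d[0],d[1])))
d=P["mic"]-P["btn"]; print("stand yaw",np.degrees(np.arctan2(d[1],d[0])))
E
```

```text
bar [ 0.4751 -0.1424  0.052 ] side800: [464.31476446 297.86055145]
sq [ 0.4804 -0.2116  0.052 ] side800: [470.1326899  282.78380214]
round [ 0.4871 -0.2818  0.052 ] side800: [474.99221294 268.65711954]
btn [0.4629 0.2064 0.042 ] side800: [416.51086981 402.62836389]
mic [0.5648 0.234  0.189 ] side800: [350.41760374 324.70080421]
fit 0.13986662856410503 0.1055914261080435
rec yaw 4.925262625268383
stand yaw 15.156941185254896
```

Measured key spacing is 139.9 mm against the stated 140, and button to pole is 105.6 mm against 105. The side projections also match the picture.

```bash
python3 - <<'E'
from h import *
print("bar",tool([.4751,-.1424,.096]).round(4)," round",tool([.4871,-.2818,.096]).round(4))
o=status.get_obs();print(Ro.from_quat(o["ee_rot"]).as_matrix().round(3))
E
```

```text
bar [ 0.3915 -0.32    0.149 ]  round [ 0.3523 -0.1857  0.1488]
[[ 0.932  0.361 -0.001]
 [ 0.361 -0.932  0.001]
 [-0.    -0.001 -1.   ]]
```

play_rows(
  plan=[0,0,0,0.04,-0.032,0,0,0,0,0,0.08,-0.064,0,0,0,0,0,0.12,-0.096,0,0,0,0,0,0.16,-0.128,0,0,0,0,0,0.2,-0.16,0,0,0,0,0,0.24,-0.192,0,0,0,0,0,0.28,-0.224,0,0,0,0,0,0.32,-0.256,0,0,0,0,0,0.36,-0.29,0.02,0,0,0,0,0.3915,-0.32,0.05,0,0,0,0,0.3915,-0.32,0.09,0,0,0,0,0.3915,-0.32,0.13,0,0,0,0,0.3915,-0.32,0.149,0,0,0,0,0.3915,-0.32,0.149,0,0,0,0,0.3915,-0.32,0.149,0,0,0,0,0.3915,-0.32,0.149,0],
)

```text
clock: 2.1
position: [0.4759, -0.1431, 0.0974]
ee_rot: [0.983, 0.184, 0.001, 0.001]
ft_force: [0.0, -0.3, 0.5]
grip_width: -0.001
grasp_force: 0.0
```

```bash
python3 - <<'E'
from h import *
import cv2
m=viewer.camera_model("wrist"); o=status.get_obs()
im=viewer.camera("wrist"); cv2.imwrite("pics/w1.png",im[:,:,::-1])
print(o["position"],o["ft_force"],o["grip_width"],tool([.4751,-.1424,.096],o).round(4))
for X in ([.4751,-.1424,.052],[.4804,-.2116,.052],[.4871,-.2818,.052],[*o["position"][:2],.082]): print(proj(m,np.array(X)))
E
```

```text
[ 0.47594123 -0.14309996  0.09740803] [ 0.01151273 -0.27773981  0.47872005] -0.0011394795319864441 [-0.0005 -0.001   0.0014]
(np.float64(278.45499743681034), np.float64(245.96894912921732))
(np.float64(381.42158919263534), np.float64(274.13186017740054))
(np.float64(480.29433327317037), np.float64(299.290426190966))
(np.float64(280.4410207905741), np.float64(269.41198788002805))
```

View pics/w1.png

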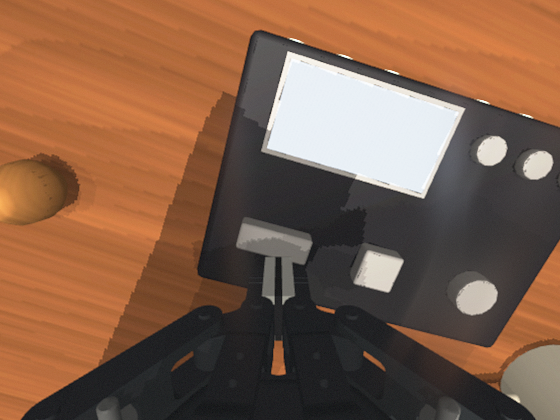

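The wrist view shows the bar key's top at about (275,238), the square key at (380,267) and the round key at (477,292). All are roughly 3 mm further along tool +x than predicted. I'll add 2.5 mm, then press slowly.

play_rows(
  plan=[0,0,0,0.0025,-0.001,0.012,0,0,0,0,0.0025,-0.001,0.022,0,0,0,0,0.0025,-0.001,0.028,0,0,0,0,0.0025,-0.001,0.031,0,0,0,0,0.0025,-0.001,0.034,0,0,0,0,0.0025,-0.001,0.036,0,0,0,0,0.0025,-0.001,0.037,0,0,0,0,0.0025,-0.001,0.037,0,0,0,0,0.0025,-0.001,0.037,0],
)

```text
clock: 3.28
position: [0.4773, -0.1411, 0.0608]
ee_rot: [0.983, 0.184, -0.0, 0.0]
ft_force: [-10.2, 3.4, 22.8]
grip_width: -0.0
grasp_force: 11.2
```

play_rows(
  plan=[0,0,0,0,0,-0.01,0,0,0,0,0,0,-0.025,0,0,0,0,0,0,-0.037,0,0,0,0,-0.01,0.034,-0.037,0,0,0,0,-0.02,0.068,-0.037,0,0,0,0,-0.03,0.102,-0.037,0,0,0,0,-0.039,0.134,-0.037,0,0,0,0,-0.039,0.134,-0.037,0,0,0,0,-0.039,0.134,-0.037,0,0,0,0,-0.039,0.134,-0.037,0],
)

```text
clock: 4.53
position: [0.4896, -0.279, 0.0966]
ee_rot: [0.983, 0.185, 0.0, -0.0]
ft_force: [0.4, -0.0, 1.1]
grip_width: -0.001
grasp_force: 0.0
```

```bash
python3 - <<'E'
from h import *
import cv2
m=viewer.camera_model("wrist"); o=status.get_obs()
im=viewer.camera("wrist"); cv2.imwrite("pics/w2.png",im[:,:,::-1])
print(o["position"],o["ft_force"],tool([.4871,-.2818,.096],o).round(4))
for X in ([.4751,-.1424,.052],[.4804,-.2116,.052],[.4871,-.2818,.052]): print(proj(m,np.array(X)))
E
```

```text
[ 0.48958714 -0.27901915  0.09655037] [ 0.3953112  -0.01718252  1.09102732] [-0.0033  0.0017  0.0005]
(np.float64(52.9535620915527), np.float64(189.60782223652637))
(np.float64(170.726645804422), np.float64(221.86322047623548))
(np.float64(282.8680900830346), np.float64(250.57986996191823))
```

View pics/w2.png

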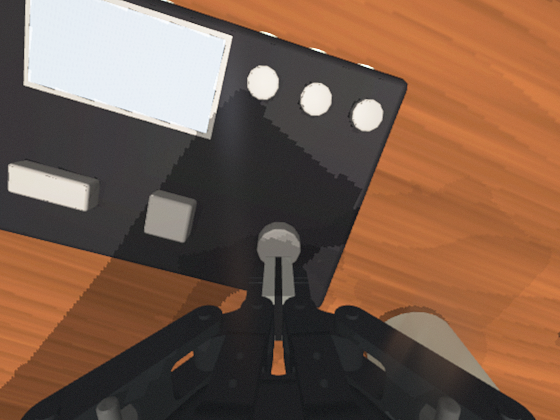

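The bar key is up again at (52,186), and the fingertips line up with the round key at (279,243). Pressing it now.

play_rows(
  plan=[0,0,0,0,0,0.012,0,0,0,0,0,0,0.022,0,0,0,0,0,0,0.028,0,0,0,0,0,0,0.031,0,0,0,0,0,0,0.034,0,0,0,0,0,0,0.036,0,0,0,0,0,0,0.037,0,0,0,0,0,0,0.037,0,0,0,0,0,0,0.037,0],
)

```text
clock: 5.7
position: [0.4894, -0.2801, 0.0609]
ee_rot: [0.983, 0.184, -0.0, 0.0]
ft_force: [-7.5, 4.8, 18.3]
grip_width: -0.0
grasp_force: 9.3
```

play_rows(
  plan=[0,0,0,0,0,-0.02,0,0,0,0,0,0,-0.05,0,0,0,0,0,0,-0.09,0,0,0,0,0.015,-0.046,-0.11,0,0,0,0,0.03,-0.092,-0.11,0,0,0,0,0.046,-0.139,-0.11,0,0,0,0,0.061,-0.185,-0.11,0,0,0,0,0.077,-0.232,-0.11,0,0,0,0,0.092,-0.278,-0.11,0,0,0,0,0.107,-0.324,-0.11,0,0,0,0,0.122,-0.37,-0.11,0,0,0,0,0.138,-0.417,-0.11,0,0,0,0,0.153,-0.463,-0.11,0,0,0,0,0.153,-0.463,-0.09,0,0,0,0,0.153,-0.463,-0.06,0,0,0,0,0.153,-0.463,-0.039,0,0,0,0,0.153,-0.463,-0.039,0,0,0,0,0.153,-0.463,-0.039,0,0,0,0,0.153,-0.463,-0.039,0],
)

```text
clock: 8.07
position: [0.4653, 0.2071, 0.0993]
ee_rot: [0.983, 0.184, 0.001, -0.0]
ft_force: [-0.5, 0.1, 0.0]
grip_width: -0.001
grasp_force: 0.0
```

```bash
python3 - <<'E'
from h import *
import cv2
m=viewer.camera_model("wrist"); o=status.get_obs()
im=viewer.camera("wrist"); cv2.imwrite("pics/w3.png",im[:,:,::-1])
print(o["position"],o["ft_force"],tool([.4629,.2064,.056],o).round(4))
for X in ([.4629,.2064,.042],[.5648,.234,.189]): print(proj(m,np.array(X)))
E
```

```text
[0.46531958 0.20712289 0.09934804] [-0.53216159  0.10277186  0.00259746] [-0.0026 -0.0002  0.0433]
(np.float64(279.7063347883603), np.float64(240.9672806649382))
(np.float64(399.6675413768833), np.float64(-106.25580831347867))
```

View pics/w3.png

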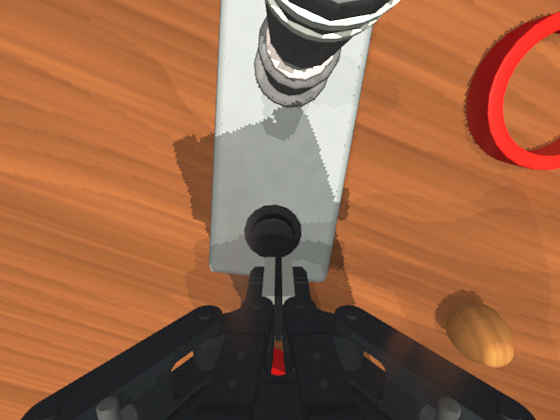

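The button's top is at about (272,228), slightly ahead of the prediction. The microphone passes close to the wrist camera at the top of the picture, so I'll check that clearance before going down.

```bash
python3 - <<'E'
from h import *
m=viewer.camera_model("wrist"); R=np.array(m["R"]); c=-R.T@m["t"]; print("cam",c, tool(c), "fwd",R[2]); print("mic in tool",tool([.5648,.234,.189]), m["fx"])
print(ray(m,272,228,.042))
E
```

```text
cam [0.54133801 0.2380961  0.2284501 ] [ 0.08237686 -0.00139173 -0.12910933] fwd [-0.29792159 -0.11596905 -0.94751987]
mic in tool [ 0.10271118  0.01089153 -0.08962275] 307.51619057900984
[0.46966725 0.21439399 0.042     ]
```

```bash
python3 - <<'E'
from h import *
print(status.get_obs()["joint_pos"].round(2))
E
```

```text
[ 0.15  0.3  -0.75  1.9   0.24  1.03 -1.9 ]
```

play_rows(
  plan=[0,0,10,0,0,-0.01,0,0,0,20,0,0,-0.01,0,0,0,30,0,0,-0.01,0,0,0,40,0,0,-0.01,0,0,0,50,0,0,-0.01,0,0,0,60,0,0,-0.01,0,0,0,70,0,0,-0.01,0,0,0,80,0,0,-0.01,0,0,0,90,0,0,-0.01,0,0,0,90,0,0,-0.01,0,0,0,90,0,0,-0.01,0,0,0,90,0,0,-0.01,0],
)

```text
clock: 9.62
position: [0.4619, 0.204, 0.102]
ee_rot: [0.888, -0.46, -0.022, 0.021]
ft_force: [0.9, -0.8, -3.3]
grip_width: -0.003
grasp_force: 0.0
```

```bash
python3 - <<'E'
from h import *
import cv2
m=viewer.camera_model("wrist"); o=status.get_obs()
im=viewer.camera("wrist"); c=im[130:310,180:420]; cv2.imwrite("pics/w4.png",cv2.resize(c[:,:,::-1],None,fx=3,fy=3,interpolation=cv2.INTER_CUBIC))
print(o["position"],o["joint_pos"].round(2))
for X in ([.4629,.2064,.042],[*o["position"][:2],.042],[*o["position"][:2],o["position"][2]-.014]): u=proj(m,np.array(X));print(u,3*(u[0]-180),3*(u[1]-130))
E
```

```text
[0.46193932 0.20398838 0.10196948] [-1.46  0.49  1.18  1.93 -0.5   1.13 -2.59]
(np.float64(269.616966582317), np.float64(234.83882984184783)) 268.850899746951 314.5164895255435
(np.float64(272.8664604879675), np.float64(232.81985339259876)) 278.59938146390255 308.4595601777963
(np.float64(276.48496839214033), np.float64(268.5847774088221)) 289.454905176421 415.7543322264663
```

View pics/w4.png

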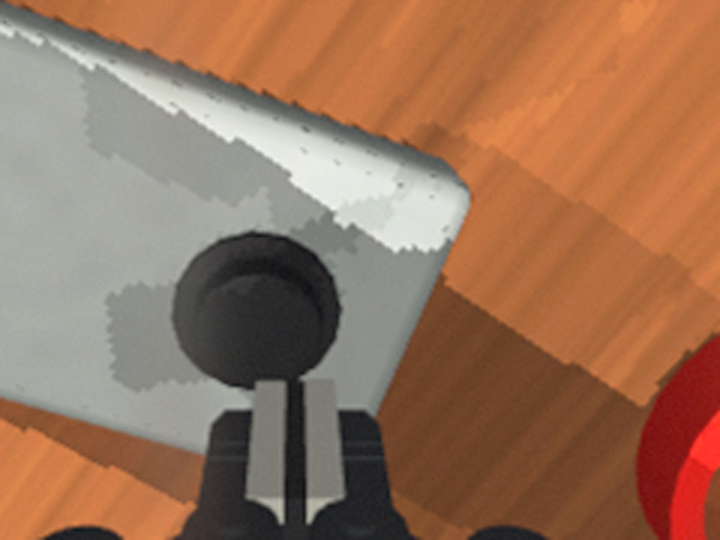

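The tool turned towards joint 7's limit (-2.59) and stalled, so I'll turn the other way. In the crop the button's top face is at about (260,337) and its collar at (257,309). Both wrist views put the button about 4 mm further in +y, so I'll use (0.463, 0.2095).

play_rows(
  plan=[0,0,-5,0,0,-0.02,0,0,0,-15,0,0,-0.04,0,0,0,-25,0,0,-0.04,0,0,0,-35,0,0,-0.04,0,0,0,-45,0,0,-0.04,0,0,0,-55,0,0,-0.04,0,0,0,-65,0,0,-0.04,0,0,0,-75,0,0,-0.04,0,0,0,-85,0,0,-0.04,0,0,0,-95,0,0,-0.04,0,0,0,-105,0,0,-0.04,0,0,0,-115,0,0,-0.04,0,0,0,-125,0,0,-0.04,0,0,0,-135,0,0,-0.04,0,0,0,-145,0,0,-0.04,0,0,0,-155,0,0,-0.04,0,0,0,-155,0,0,-0.04,0],
)

```text
clock: 11.8
position: [0.4646, 0.2044, 0.1416]
ee_rot: [0.639, 0.768, -0.026, -0.016]
ft_force: [-0.3, -0.2, 0.3]
grip_width: -0.001
grasp_force: 0.0
```

```bash
python3 - <<'E'
from h import *
o=status.get_obs(); print(o["position"],o["joint_pos"].round(2),o["ft_force"].round(1)); R=Ro.from_quat(o["ee_rot"]); M=R.as_matrix(); print(M.round(3))
y=np.arctan2(M[1,0],M[0,0]); print(np.degrees(y))
T=np.array([[np.cos(y),np.sin(y),0],[np.sin(y),-np.cos(y),0],[0,0,-1.]]).T if 0 else np.column_stack([[np.cos(y),np.sin(y),0],[np.sin(y),-np.cos(y),0],[0,0,-1]])
print("level turn",(R.inv()*Ro.from_matrix(T)).as_rotvec(degrees=True).round(2))
for z in(.060,.048):print(tool([.463,.2095,z],o).round(4))
E
```

```text
[0.46463007 0.20436567 0.14161979] [-1.11  0.24  0.7   1.88 -0.17  1.15 -0.16] [-0.3 -0.2  0.3]
[[-0.182  0.982 -0.058]
 [ 0.983  0.181 -0.019]
 [-0.008 -0.06  -0.998]]
100.49041179092693
level turn [-3.44  0.45 -0.01]
[0.006  0.0042 0.0815]
[0.0061 0.0049 0.0934]
```

play_rows(
  plan=[-1.7,0.2,0,0.003,0.002,0.02,0,-3.44,0.45,0,0.006,0.0033,0.045,0,-3.44,0.45,0,0.006,0.0033,0.06,0,-3.44,0.45,0,0.006,0.0033,0.0666,0,-3.44,0.45,0,0.006,0.0033,0.0666,0,-3.44,0.45,0,0.006,0.0033,0.0666,0],
)

```text
clock: 12.55
position: [0.4632, 0.2095, 0.0748]
ee_rot: [0.64, 0.768, -0.0, 0.0]
ft_force: [0.4, 0.4, -0.1]
grip_width: 0.003
grasp_force: 0.0
```

play_rows(
  plan=[0,0,0,0,0,0.01,0,0,0,0,0,0,0.016,0,0,0,0,0,0,0.019,0,0,0,0,0,0,0.022,0,0,0,0,0,0,0.025,0,0,0,0,0,0,0.027,0,0,0,0,0,0,0.0275,0,0,0,0,0,0,0.028,0,0,0,0,0,0,0.028,0],
)

```text
clock: 13.68
position: [0.4627, 0.2094, 0.0479]
ee_rot: [0.64, 0.768, -0.001, -0.001]
ft_force: [-11.6, -4.9, 29.3]
grip_width: 0.001
grasp_force: 14.9
```

The button is bottomed (29 N, tip at 34 mm). Next I'll rise, open the gripper and hover over the microphone.

play_rows(
  plan=[0,0,0,0,0,-0.02,0,0,0,0,0,0,-0.06,0,0,0,0,0,0,-0.11,0,0,0,0,0,0,-0.16,0,0,0,0,0,0,-0.2,0.5,0,0,0,0,0,-0.222,1,0,0,0,0.002,0.03,-0.222,1,0,0,0,0.005,0.06,-0.222,1,0,0,0,0.007,0.09,-0.222,1,0,0,0,0.0082,0.105,-0.222,1,0,0,0,0.0082,0.105,-0.205,1,0,0,0,0.0082,0.105,-0.19,1,0,0,0,0.0082,0.105,-0.19,1,0,0,0,0.0082,0.105,-0.19,1],
)

```text
clock: 15.42
position: [0.5643, 0.2367, 0.2364]
ee_rot: [0.64, 0.769, -0.001, -0.0]
ft_force: [0.7, 0.2, 0.5]
grip_width: 0.999
grasp_force: 0.0
```

```bash
python3 - <<'E'
from h import *
import cv2
m=viewer.camera_model("wrist"); o=status.get_obs()
im=viewer.camera("wrist"); cv2.imwrite("pics/w5.png",im[:,:,::-1])
print(o["position"],o["joint_pos"].round(2),o["grip_width"])
for X in ([.5648,.234,.189],[*o["position"][:2],.189],[.463,.2095,.034]): print(proj(m,np.array(X)))
E
```

```text
[0.56427202 0.23670861 0.23640159] [-1.05  0.37  0.75  1.54 -0.26  1.33 -0.09] 0.9991439833190693
(np.float64(279.0676470447985), np.float64(249.91365071413867))
(np.float64(279.0257545657551), np.float64(245.95925892348765))
(np.float64(185.1667643425902), np.float64(192.74425519655114))
```

View pics/w5.png

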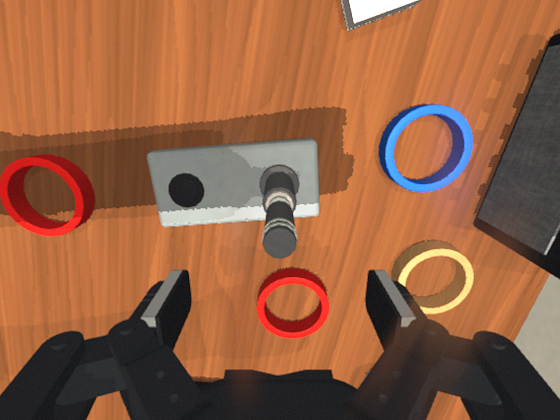

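The microphone top is at (280,241), against (279,246) for the tool axis, so it is about 2 mm off and centred between the fingers. The button sits flush at (186,190). I'll descend and grip.

play_rows(
  plan=[0,0,0,0.0015,0,0.02,1,0,0,0,0.0015,0,0.045,1,0,0,0,0.0015,0,0.065,1,0,0,0,0.0015,0,0.08,1,0,0,0,0.0015,0,0.08,1,0,0,0,0.0015,0,0.08,0.6,0,0,0,0.0015,0,0.08,0.4,0,0,0,0.0015,0,0.08,0.3,0,0,0,0.0015,0,0.08,0.2,0,0,0,0.0015,0,0.08,0.1,0,0,0,0.0015,0,0.08,0,0,0,0,0.0015,0,0.08,0,0,0,0,0.0015,0,0.08,0,0,0,0,0.0015,0,0.08,0],
  squeeze=60,
)

```text
clock: 17.23
position: [0.5646, 0.2381, 0.1566]
ee_rot: [0.64, 0.768, -0.0, 0.0]
ft_force: [0.5, -0.3, 5.4]
grip_width: 0.241
grasp_force: 58.6
```

play_rows(
  plan=[0,0,0,0,0,-0.005,0,0,0,0,0,0,-0.01,0,0,0,0,0,0,-0.016,0,0,0,0,0,0,-0.022,0,0,0,0,0,0,-0.028,0,0,0,0,0,0,-0.034,0,0,0,0,0,0,-0.04,0,0,0,0,0,0,-0.04,0,0,0,0,0,0,-0.04,0],
)

```text
clock: 18.35
position: [0.5642, 0.2381, 0.196]
ee_rot: [0.64, 0.768, -0.001, -0.0]
ft_force: [3.2, 0.1, -3.7]
grip_width: 0.238
grasp_force: 58.9
```

About 4 N, so the inner tube is moving. Continuing past the first stop.

play_rows(
  plan=[0,0,0,0,0,-0.005,0,0,0,0,0,0,-0.01,0,0,0,0,0,0,-0.015,0,0,0,0,0,0,-0.019,0,0,0,0,0,0,-0.023,0,0,0,0,0,0,-0.027,0,0,0,0,0,0,-0.032,0,0,0,0,0,0,-0.037,0,0,0,0,0,0,-0.043,0,0,0,0,0,0,-0.049,0,0,0,0,0,0,-0.055,0,0,0,0,0,0,-0.06,0,0,0,0,0,0,-0.06,0,0,0,0,0,0,-0.06,0],
)

```text
clock: 20.1
position: [0.5643, 0.2381, 0.256]
ee_rot: [0.64, 0.768, -0.001, -0.0]
ft_force: [2.2, 0.8, -8.6]
grip_width: 0.242
grasp_force: 59.0
```

About 9 N, so the middle tube is following. Approaching the second stop, watching the force.

play_rows(
  plan=[0,0,0,0,0,-0.004,0,0,0,0,0,0,-0.008,0,0,0,0,0,0,-0.012,0,0,0,0,0,0,-0.015,0,0,0,0,0,0,-0.017,0,0,0,0,0,0,-0.018,0,0,0,0,0,0,-0.018,0,0,0,0,0,0,-0.018,0],
)

```text
clock: 21.1
position: [0.5643, 0.2381, 0.274]
ee_rot: [0.64, 0.768, -0.001, -0.0]
ft_force: [2.0, -0.7, -8.8]
grip_width: 0.24
grasp_force: 59.1
```

play_rows(
  plan=[0,0,0,0,0,-0.0005,0,0,0,0,0,0,-0.001,0,0,0,0,0,0,-0.0015,0,0,0,0,0,0,-0.0015,0,0,0,0,0,0,-0.0015,0],
)

```text
clock: 21.72
position: [0.5643, 0.2381, 0.2756]
ee_rot: [0.64, 0.768, -0.001, -0.0]
ft_force: [1.3, 0.3, -8.7]
grip_width: 0.243
grasp_force: 59.1
```

play_rows(
  plan=[0,0,0,0,0,-0.0005,0,0,0,0,0,0,-0.0007,0,0,0,0,0,0,-0.0007,0,0,0,0,0,0,-0.0007,0],
)

```text
clock: 22.22
position: [0.5644, 0.2381, 0.2763]
ee_rot: [0.64, 0.768, -0.001, -0.0]
ft_force: [1.2, -0.1, -7.9]
grip_width: 0.239
grasp_force: 59.0
```

play_rows(
  plan=[0,0,0,0,0,-0.0003,0,0,0,0,0,0,-0.0006,0,0,0,0,0,0,-0.0006,0,0,0,0,0,0,-0.0006,0],
)

```text
clock: 22.72
position: [0.5643, 0.2382, 0.2769]
ee_rot: [0.64, 0.768, -0.001, -0.0]
ft_force: [2.4, 0.1, -9.7]
grip_width: 0.244
grasp_force: 59.0
```

play_rows(
  plan=[0,0,0,0,0,-0.0002,0,0,0,0,0,0,-0.0004,0,0,0,0,0,0,-0.0004,0,0,0,0,0,0,-0.0004,0],
)

```text
clock: 23.22
position: [0.5642, 0.2381, 0.2769]
ee_rot: [0.64, 0.768, -0.001, -0.0]
ft_force: [1.8, 0.4, -15.2]
grip_width: 0.242
grasp_force: 59.1
```

The second stop is reached: position unchanged, force up to 15 N. I'll ease off by 0.2 mm and check.

play_rows(
  plan=[0,0,0,0,0,0.0002,0,0,0,0,0,0,0.0002,0,0,0,0,0,0,0.0002,0,0,0,0,0,0,0.0002,0],
)

```text
clock: 23.72
position: [0.5643, 0.2381, 0.2769]
ee_rot: [0.64, 0.768, -0.001, -0.0]
ft_force: [1.6, -0.1, -14.2]
grip_width: 0.243
grasp_force: 59.1
```

```bash
python3 - <<'E'
from h import *
import cv2
a=viewer.camera("side")[100:320,150:350]; t=viewer.camera("top")[100:320,120:420]
f=lambda c:cv2.resize(c[:,:,::-1],None,fx=2.5 if c is a else 1.6,fy=2.5 if c is a else 1.6)
A=f(a);B=f(t);H=np.zeros((A.shape[0],A.shape[1]+300,3),np.uint8);H[:,:A.shape[1]]=A;B=cv2.resize(B,(300,220));H[:220,A.shape[1]:]=B
cv2.imwrite("pics/end.png",H); o=status.get_obs();print(o["ft_force"],o["position"])
E
```

```text
[  2.50932086  -0.10076081 -15.48836747] [0.56427257 0.23809578 0.27696454]
```

View pics/end.png

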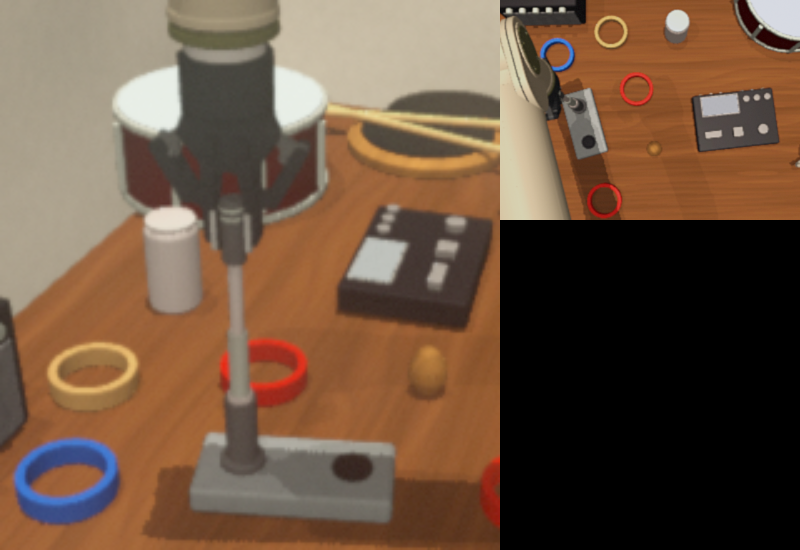

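The side view shows the thin tube at (237,295) and the middle tube at (238,365) out of the sleeve, with the thick tube in. The other things are in place. The pull is still near 15 N, so I'll ease off a little more.

play_rows(
  plan=[0,0,0,0,0,0.0003,0,0,0,0,0,0,0.0003,0,0,0,0,0,0,0.0003,0,0,0,0,0,0,0.0003,0,0,0,0,0,0,0.0003,0,0,0,0,0,0,0.0003,0,0,0,0,0,0,0.0003,0,0,0,0,0,0,0.0003,0],
)

```text
clock: 24.82
position: [0.5644, 0.2382, 0.2769]
ee_rot: [0.64, 0.768, -0.001, -0.0]
ft_force: [2.0, 0.4, -10.5]
grip_width: 0.235
grasp_force: 59.4
```

play_rows(
  plan=[0,0,0,0,0,0,0,0,0,0,0,0,0,0,0,0,0,0,0,0,0,0,0,0,0,0,0,0,0,0,0,0,0,0,0,0,0,0,0,0,0,0],
)

```text
clock: 25.58
position: [0.5644, 0.2381, 0.2769]
ee_rot: [0.64, 0.768, -0.001, -0.0]
ft_force: [0.7, 0.1, -9.4]
grip_width: 0.241
grasp_force: 59.5
```

```bash
python3 - <<'E'
from h import *
o=status.get_obs();print(o["ft_force"],o["position"]); print(manip.hand_in() if o["ft_force"][2]>-14 else "hold")
E
```

```text
[ 0.71460364  0.05325336 -9.41317187] [0.56439286 0.23811336 0.2768691 ]
the job is handed in; nothing more can be done
None
```

Handed in at about 25.6 s: the bar key and then the round key were pressed fully down and released, the release button was pushed to its bottom, and the gripper is holding the microphone steady at the second stop with the thick tube still in; the verdict wasn't shown.

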